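# Shake the tally peg out of the slotted box

### The job

The green-ended tally box stands upside down on its slot with a yellow peg inside. Lift it, hold it over the pink tub and rock or shake it until the peg drops out through the slot into the tub, then stand the empty box back on the table beside the tub, slot side down as before. Leave the orange-ended box alone.

Things in the scene. Friction and masses are not known exactly. Their poses are not given: they have to be found in the camera images.
- green_box: Closed clear-sided box, green ends, 78 (x) x 46 (y) x 60 mm, plus 3 mm black feet on its upper face (it stands upside down); 0.1-0.21 kg. Origin: centre of underside, z up. Grip from above across y at mid-length, 40 mm above the underside. Slot in the underside, centred: 22 (x) x 40 mm (y). The inner floor rises at 12 degrees from each green end to the slot's edge, 9 mm up.
- peg: Yellow round-ended peg, two brown bands, 30 mm long (its y), 14 mm thick, 20 g; origin at its centre. Starts in the green box at its -x end, roughly along the box's y. Stays there while the box is carried level without jerks. Rocking the box about its y axis, 30 degrees one way then the other, rolls it against an end wall, then into the slot; may take several rocks.
- tub: Open pink translucent tub, 156 (x) x 142 (y) mm between its outer walls (175 x 160 mm over the rim's lip) and 78 mm high, walls 4 mm, floor 2 mm; loose, 0.3 kg. Origin: centre of its underside, z up.
- orange_box: The same kind of box with orange ends and a peg of its own; not to be touched. Origin: centre of its underside, z up.
Not all that is in view belongs to the job. What is shaped like the green_box but blue, purple or red is not meant.

How it is judged:
On the way, in this order (a step that is already met when the one before it is completed fails the run):
1. the green box is held over the tub with the peg still inside it (height (world z) of green_box above 0.08 m and horizontal distance between green_box and tub below 0.075 m and distance between peg and green_box below 0.06 m), for 0.1 s.
2. the peg has dropped into the tub while the box is held above it (height (world z) of green_box above 0.07 m and height (world z) of peg below 0.04 m and horizontal distance between peg and tub below 0.105 m and x of peg in the frame of tub between -0.074 and 0.074 m and y of peg in the frame of tub between -0.067 and 0.067 m), for 0.1 s.
At the end, for the whole second after the job is handed in: The peg lies inside the tub (below 40 mm, within its walls), the tub stands upright on the table, and the green box stands still on the table, slot side down (within 10 degrees, underside within 12 mm of the table), outside the tub (height (world z) of peg below 0.04 m and x of peg in the frame of tub between -0.074 and 0.074 m and y of peg in the frame of tub between -0.067 and 0.067 m and angle between each of tub, green_box's own z axis and vertical below 0.17 rad and height (world z) of tub between -0.015 and 0.015 m and height (world z) of green_box between -0.012 and 0.012 m and horizontal distance between green_box and tub above 0.09 m and linear speed of green_box below 0.02 m/s); the robot touches nothing.
It fails at once if the orange-ended box is moved by more than 20 mm or tilted by more than 15 degrees (distance of orange_box from where it was at the start of the episode above 0.02 m or angle between orange_box's own z axis and vertical above 0.26 rad).
It also fails if it takes over 48 s, if anything falls off the work surface, if the arm or the gripper's body presses on something with over 40 N, if the wrist force passes 120 N, or if a joint passes its speed limit or range.

### The arm

A 7-joint arm with a two-finger parallel gripper is mounted at the origin on a cart in front of the work surface, level with it; the furniture and walls round the work are solid. World frame = base frame: x ahead of the robot, y to its left, z up, the work surface at z = 0. Lengths are in m, angles in rad, forces in N, time in s.
With the tool pointing down it reaches from about 0.425 to 0.825 m from the base axis. Payload 3.6 kg.
Tool frame: the origin (TCP) lies midway between the tips of the shut fingers; the grasp point (between the pads) lies 19 mm behind it; x points along the fingers, z is the direction in which the jaws open and shut, and the axes are right-handed (so a half turn about x gives the same grasp; the last joint's range is limited). The gripper opens to 85 mm and grips with 20 to 120 N. Pads are 22 mm wide; open, the fingers measure 114 mm over their backs; the gripper's body (76 mm by 85 mm) begins 54 mm behind the grasp point. The pads swing forward as they close: fully open they stand 13 mm farther back than shut.
Start: joints at [-1.163, 0.615, -0.013, 1.423, 0.008, 1.103, -0.04], TCP at [0.273, 0.59, 0.231] pointing down, gripper open.
Joint ranges: [-3.12, 3.12], [-0.3, 2.06], [-1.34, 1.32], [0.26, 2.42], [-1.36, 4.5], [0.01, 1.98], [-2.84, 2.84]. Speed limits (rad/s): [2.79, 2.79, 3.14, 3.14, 3.14, 3.14, 3.14].

### API

Orientations are given as a unit quaternion [x, y, z, w].
In Python, from bench import telemetry, cams, robot gives the robot as it stands.
- The arm moves only by the tool servo_tool, never from a script. Its argument "steps" is a list of rows, each a list of 7 numbers: the turn, a rotation vector about the tool's x, y, z in degrees, then the shift along the tool's x, y, z in mm, then the opening, from -1 (shut) to 1 (fully open). In form: [[wx, wy, wz, x, y, z, gripper], ...]. A call has exactly 5 rows; each row is the pose to reach, as a shift and turn from the pose commanded when the call began, along the tool's axes at that moment; what a row does not reach only later rows make up. A row lasts 1/10 s, in which the tool goes at most 50 mm and 8.59 degrees, less where a joint would pass 70% of its speed; a pose out of reach is approached as far as the arm can. A call with a gripper value outside its range is refused whole. The fingers move at their own pace and stop on an object; "grip_force" is the grip in N (left out, the last holds). Time passes only in rows, so rows that repeat a pose let the fingers close, or fill a call up. It gives the time, the measured TCP pose, the force and the opening at its end, in the units of the state.
- telemetry.read_state(): the state, without advancing time (a new reading comes with each control period).
- cams.camera(name): name is "side" or "top"; returns (picture, depth): 400x640x3 uint8, red, green, blue; 400x640 float32, m along the optical axis (not along the pixel's ray), 0 where there is no reading.
- cams.calibration(name): a dict with "K" (3x3 intrinsics, pixels), "distortion" ([k1, k2, p1, p2, k3] as OpenCV has them; the pictures are not rectified), "cam_to_world" (4x4, takes a point from camera to world coordinates). Camera axes: x right, y down, z forward; pixel columns grow to the right and rows downward; lengths in m; the calibration is good to about 2 mm. A picture is of the moment at which its call begins. calibration takes no time and is no camera call.
- robot.close_job(): hands the job in, once; it reports no verdict.
The state is a dict: "time_s": time; "qpos": joint angles; "dq": joint speeds; "joint_efforts": joint torques, N m; "tcp_pos": TCP position; "ee_rot": TCP orientation; "wrist_force": force on the tool from outside, world axes, zero at the start; "moment": the same for the moment, N m; "finger_gap": opening from 0.0 (shut) to 1.0 (fully open).
Only numpy, scipy, OpenCV 4.12 (cv2) and the standard library are available. Lean on these libraries where they do the work, as an engineer would, in place of code of your own. Each camera call takes 0.05 s, during which the arm holds its last target.

## Working session

There is one attempt and no reset: what is moved stays moved. The work goes in short steps, Python scripts to look and compute and a tool call to move; the robot and the scene stay as the last step left them, time stands still between calls to the robot, and variables do not carry over. Pictures are saved under pics/ and viewed, and the job is handed in when it is done.

Besides the shell and the picture viewer there is one more tool, called after "Call:" by a JSON object that holds its "method" and its "body", one argument or row to a line. servo_tool: Moves the arm, as the interface text tells. Its arguments: {"type":"object","properties":{"steps":{"type":"array"},"grip_force":{"type":"number"}},"required":["steps"]}

```bash
ls; mkdir -p pics
python3 - <<'E'
from bench import telemetry,cams
import cv2,numpy as np
s=telemetry.read_state(); print(s)
for n in ["side","top"]:
    p,d=cams.camera(n); cv2.imwrite(f"pics/{n}0.png",p[:,:,::-1]); np.savez(f"{n}0.npz",p=p,d=d); c=cams.calibration(n); print(n,c)
E
```

```text
pics
{'time_s': 0.0, 'qpos': array([-1.16351801,  0.61596157, -0.01261948,  1.42492626,  0.00814375,
        1.10338695, -0.04040124]), 'dq': array([-0.00018191,  0.00057973,  0.00087658,  0.00089997,  0.00016364,
        0.00012185, -0.0003885 ]), 'joint_efforts': array([ 5.74070164e-04, -4.69211912e+01,  2.59646941e-01, -1.71031845e+01,
        1.00691253e-02,  9.39837657e-03, -2.17676910e-05]), 'tcp_pos': array([0.27287231, 0.58909686, 0.2301016 ]), 'ee_rot': array([-0.38123863,  0.59663404,  0.38019192,  0.59509582]), 'wrist_force': array([-0.17930802,  0.3032032 , -0.29319114]), 'moment': array([ 0.03390536, -0.02125467, -0.03607395]), 'finger_gap': 1.0002575999044432}
side {'K': array([[463.45446769,   0.        , 314.83716331],
       [  0.        , 463.45446769, 193.35363141],
       [  0.        ,   0.        ,   1.        ]]), 'distortion': array([0.03970678, 0.        , 0.        , 0.        , 0.        ]), 'cam_to_world': array([[ 0.90143579, -0.20582735,  0.38085248, -0.14403544],
       [-0.43268087, -0.45715014,  0.77704634, -1.39655876],
       [ 0.01416938, -0.86524497, -0.50114905,  0.87961785],
       [ 0.        ,  0.        ,  0.        ,  1.        ]])}
top {'K': array([[389.26464149,   0.        , 327.99951544],
       [  0.        , 389.26464149, 198.66914976],
       [  0.        ,   0.        ,   1.        ]]), 'distortion': array([0.01915475, 0.        , 0.        , 0.        , 0.        ]), 'cam_to_world': array([[-0.00358078, -0.99815236,  0.06065519,  0.39397606],
       [-0.99995601,  0.00409991,  0.0084364 , -0.12823515],
       [-0.0086695 , -0.06062231, -0.99812313,  1.23959633],
       [ 0.        ,  0.        ,  0.        ,  1.        ]])}
```

View pics/side0.png

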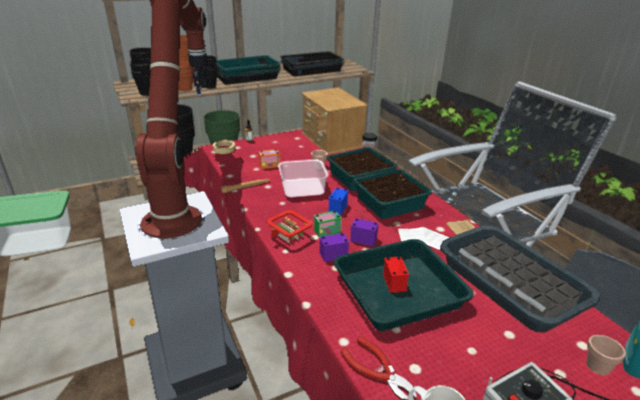

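View pics/top0.png

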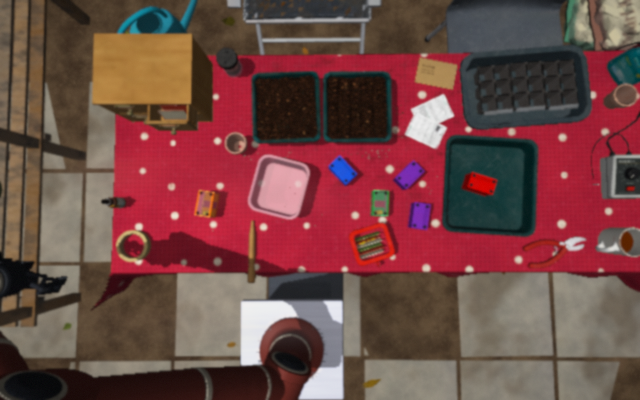

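```bash
cat > h.py <<'E'
import numpy as np,cv2
from bench import cams,telemetry
def ray(n,uv):
    c=cams.calibration(n); q=cv2.undistortPoints(np.array(uv,float).reshape(-1,1,2),c["K"],c["distortion"]).reshape(-1,2)
    T=c["cam_to_world"]; d=np.c_[q,np.ones(len(q))]@T[:3,:3].T
    return T[:3,3],d
def plane(n,uv,z):
    o,d=ray(n,uv); return o+d*((z-o[2])/d[:,2])[:,None]
def cloud(n,d):
    v,u=np.mgrid[:400,:640]; o,r=ray(n,np.c_[u.ravel(),v.ravel()]); return (o+r*d.ravel()[:,None]).reshape(400,640,3)
E
python3 - <<'E'
import numpy as np,cv2
from h import *
for n,(u0,u1,v0,v1) in dict(top=(230,450,140,270),side=(260,400,150,270)).items():
    z=np.load(n+"0.npz"); p=z["p"]; P=cloud(n,z["d"])
    cv2.imwrite(f"pics/{n}crop.png",cv2.resize(p[v0:v1,u0:u1,::-1],None,fx=3.6 if n=="top" else 5,fy=3.6 if n=="top" else 5,interpolation=cv2.INTER_CUBIC))
    hsv=cv2.cvtColor(p,cv2.COLOR_RGB2HSV)
    for name,lo,hi,box in [("green",(45,90,70),(80,255,255),(300,400,180,250)),("pink",(150,20,140),(179,130,255),(245,340,140,225)),("orange",(8,150,120),(22,255,255),(190,225,185,220))]:
        m=cv2.inRange(hsv,lo,hi)
        k,l,st,ce=cv2.connectedComponentsWithStats(m)
        for i in range(1,k):
            if st[i,4]>15:
                q=P[l==i]; 
                if 0.3<np.median(q[:,0])<0.9 and abs(np.median(q[:,1]))<0.5: print(n,name,st[i],ce[i].round(1),np.percentile(q,[5,50,95],axis=0).round(3).tolist())
E
```

```text
top green [372 190  12  25 133] [375.9 198.7] [[0.425, -0.283, 0.026], [0.473, -0.261, 0.059], [0.488, -0.254, 0.063]]
top green [379 192  10  24  52] [386.1 204.9] [[0.416, -0.3, 0.056], [0.447, -0.297, 0.06], [0.483, -0.28, 0.064]]
top pink [404  94  51  55 289] [430.3 121.7] [[0.637, -0.515, -0.004], [0.716, -0.459, 0.001], [0.799, -0.372, 0.005]]
top pink [ 248  154   62   66 2681] [280.3 187.7] [[0.422, -0.044, -0.003], [0.503, 0.032, 0.002], [0.582, 0.104, 0.079]]
top pink [198 193   6  20  53] [200.2 202.7] [[0.43, 0.265, 0.055], [0.454, 0.27, 0.059], [0.481, 0.276, 0.062]]
top pink [204 202   5   4  20] [206.  203.5] [[0.448, 0.247, 0.054], [0.453, 0.252, 0.06], [0.457, 0.259, 0.062]]
top pink [376 202   8   4  31] [379.4 203.5] [[0.446, -0.285, 0.056], [0.449, -0.273, 0.06], [0.455, -0.264, 0.064]]
top orange [  93   33   99   81 6847] [142.2  68.6] [[0.725, 0.263, 0.202], [0.812, 0.383, 0.205], [0.899, 0.502, 0.209]]
top orange [147 106  12  17  30] [150.4 117.1] [[0.669, 0.345, 0.182], [0.676, 0.373, 0.186], [0.712, 0.376, 0.197]]
top orange [160 118  28   6  78] [174.1 12
[... 1018 characters left out ...]
278  159   51   39 1528] [302.8 177.1] [[0.417, -0.051, 0.002], [0.506, 0.059, 0.041], [0.586, 0.115, 0.077]]
side pink [317 214  17   6  73] [325.5 216.5] [[0.424, -0.287, 0.056], [0.447, -0.273, 0.059], [0.471, -0.263, 0.062]]
side pink [321 221  13   5  32] [327.2 223.4] [[0.421, -0.302, 0.042], [0.441, -0.298, 0.048], [0.462, -0.293, 0.052]]
side pink [398 226  33  15  49] [410.7 229.4] [[0.653, -0.409, -0.003], [0.714, -0.382, 0.0], [0.771, -0.361, 0.003]]
side pink [432 230  17   7  21] [440.  233.2] [[0.779, -0.463, -0.003], [0.787, -0.441, -0.001], [0.8, -0.416, 0.003]]
side orange [259 152  18  17  67] [265.2 161.9] [[0.41, 0.231, 0.001], [0.42, 0.241, 0.017], [0.468, 0.267, 0.061]]
```

View pics/topcrop.png

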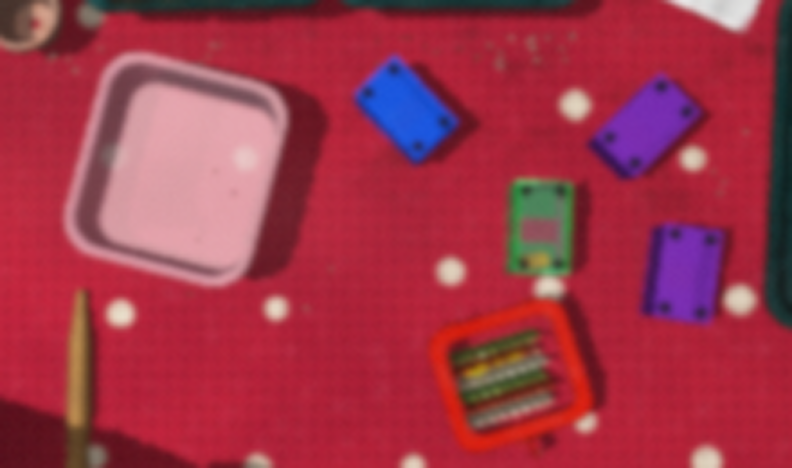

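View pics/sidecrop.png

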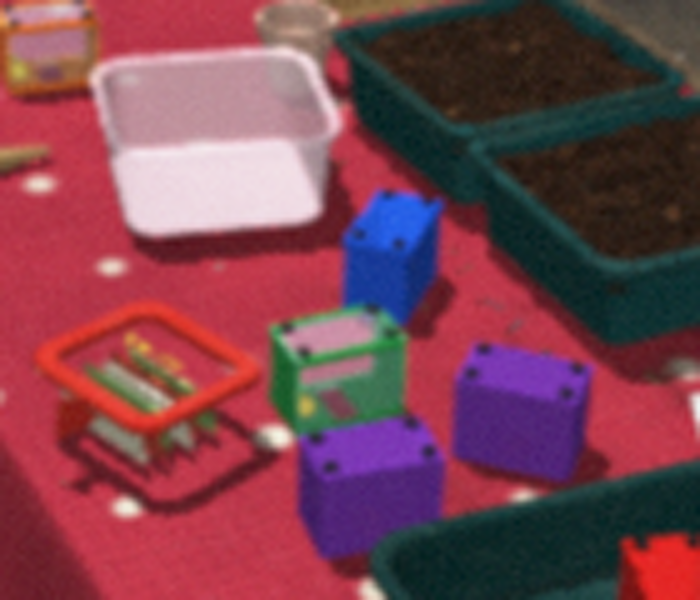

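Run:
```python
import numpy as np,cv2
from h import *
for n in ("top","side"):
    z=np.load(n+"0.npz"); P=cloud(n,z["d"])
    for name,(x0,x1,y0,y1),(z0,z1) in [("green",(.38,.53,-.335,-.225),(.052,.072)),("tub",(.38,.63,-.09,.16),(.068,.09)),("orange",(.38,.53,.2,.31),(.05,.072)),("basket",(.25,.42,-.36,-.15),(.03,.3)),("blue",(.45,.63,-.25,-.1),(.05,.3)),("pur",(.38,.5,-.45,-.325),(.05,.3))]:
        m=(P[...,0]>x0)&(P[...,0]<x1)&(P[...,1]>y0)&(P[...,1]<y1)&(P[...,2]>z0)&(P[...,2]<z1)
        k,l,st,ce=cv2.connectedComponentsWithStats(m.astype(np.uint8))
        if k<2: continue
        q=P[l==1+np.argmax(st[1:,4])]
        r=cv2.minAreaRect((q[:,:2]*1000).astype(np.float32)); print(n,name,len(q),[np.round(a,1) for a in r],"z",np.percentile(q[:,2],[5,50,95]).round(4))
# colour-outline in top & side triangulation
c=np.array([[512,180],[573,180],[573,272],[508,273]])/3.6+[230,140]
a=plane("top",c,.06);print(a.round(3),a.mean(0))
c=np.array([[272,325],[370,307],[406,325],[306,358]])/5+[260,150]
b=plane("side",c,.06);print(b.round(3),b.mean(0))
o1,d1=ray("top",[(np.array([[512,180],[573,180],[573,272],[508,273]])/3.6+[230,140]).mean(0)]);o2,d2=ray("side",[c.mean(0)])
A=np.c_[d1[0],-d2[0]];t=np.linalg.lstsq(A,o2-o1,rcond=None)[0];print("tri",o1+d1[0]*t[0],o2+d2[0]*t[1])
```

```text
top green 409 [array([ 453.7, -277.2]), array([46.1, 76.7]), np.float64(89.2)] z [0.0559 0.0599 0.0639]
top tub 569 [array([503.1,  31.7]), array([160.3, 175.2]), np.float64(75.2)] z [0.0707 0.0764 0.0803]
top orange 417 [array([454.1, 259.6]), array([49.6, 77.4]), np.float64(80.7)] z [0.0552 0.0593 0.0634]
top basket 683 [array([ 320.5, -252.9]), array([131.4, 120.8]), np.float64(17.0)] z [0.0337 0.0546 0.0587]
top blue 412 [array([ 555.7, -162. ]), array([80.5, 48.6]), np.float64(45.0)] z [0.0558 0.0599 0.0641]
top pur 390 [array([ 415.5, -398.3]), array([48.5, 74.2]), np.float64(81.4)] z [0.0561 0.0601 0.0638]
side green 240 [array([ 450.4, -276.4]), array([53.7, 78.4]), np.float64(86.3)] z [0.0545 0.0593 0.0623]
side tub 283 [array([500.1,  31.4]), array([170.2, 175.1]), np.float64(75.2)] z [0.069 0.075 0.079]
side orange 130 [array([450.3, 257.2]), array([58.3, 78.1]), np.float64(82.4)] z [0.0522 0.0593 0.0641]
side basket 558 [array([ 318.2, -252.9]), array([128.5, 127.7]), np.float64(18.4)] z [0.0318 0.0528 0.0572]
side blue 192 [array([ 553.1, -161.1]), array([88.6, 49. ]), np.float64(42.4)] z [0.0521 0.0593 0.0635]
side pur 261 [array([ 414.9, -397.8]), array([52.6, 71.6]), np.float64(82.3)] z [0.0527 0.059  0.0622]
[[ 0.491 -0.253  0.06 ]
 [ 0.491 -0.304  0.06 ]
 [ 0.414 -0.303  0.06 ]
 [ 0.413 -0.248  0.06 ]] [ 0.45240497 -0.27700869  0.06      ]
[[ 0.417 -0.252  0.06 ]
 [ 0.485 -0.259  0.06 ]
 [ 0.496 -0.288  0.06 ]
 [ 0.419 -0.296  0.06 ]] [ 0.45437482 -0.27405637  0.06      ]
tri [ 0.45223032 -0.27677359  0.06194433] [ 0.45261242 -0.2769474   0.06198516]
```

```bash
cat >> h.py <<'E'
from scipy.spatial.transform import Rotation as R
def go(p,yaw=0,tilt=0,flip=1,quiet=0):
    """needed shift(tool mm)/rotvec(deg); tool x down, tool z = flip*(box y); tilt about world/box y after yaw"""
    s=telemetry.read_state(); R0=R.from_quat(s["ee_rot"]); p0=np.array(s["tcp_pos"])
    zx=np.array([0,0,-1.]); zz=np.array([0,flip,0.]); M=np.c_[zx,np.cross(zz,zx),zz]
    Rt=R.from_euler("z",yaw,degrees=True)*R.from_euler("y",tilt,degrees=True)*R.from_matrix(M)
    w=(R0.inv()*Rt).as_rotvec(degrees=True); d=R0.inv().apply(np.array(p)-p0)*1000
    print("flip",flip,"rot",w.round(1),"shift",d.round(1),"t",round(s["time_s"],2),"p",p0.round(3),"gap",round(s["finger_gap"],3),"q",s["qpos"].round(2),"F",s["wrist_force"].round(1))
E
python3 - <<'E'
from h import *
s=telemetry.read_state();print(R.from_quat(s["ee_rot"]).as_matrix().round(3))
for f in (1,-1):
    go((.5,.15,.22),-1,0,f); go((.453,-.277,.22),-1,0,f)
E
```

```text
[[-0.001 -0.907  0.42 ]
 [-0.002  0.42   0.907]
 [-1.    -0.    -0.002]]
flip 1 rot [-23.9  -0.1  -0. ] shift [  11.  -390.6 -303. ] t 0.1 p [0.273 0.589 0.23 ] gap 0.996 q [-1.16  0.62 -0.01  1.42  0.01  1.1  -0.04] F [-0.5  0.   0.9]
flip 1 rot [-23.9  -0.1  -0. ] shift [  11.9 -527.4 -710.3] t 0.1 p [0.273 0.589 0.23 ] gap 0.996 q [-1.16  0.62 -0.01  1.42  0.01  1.1  -0.04] F [-0.5  0.   0.9]
flip -1 rot [156.1  -0.    0.2] shift [  11.  -390.6 -303. ] t 0.1 p [0.273 0.589 0.23 ] gap 0.996 q [-1.16  0.62 -0.01  1.42  0.01  1.1  -0.04] F [-0.5  0.   0.9]
flip -1 rot [156.1  -0.    0.2] shift [  11.9 -527.4 -710.3] t 0.1 p [0.273 0.589 0.23 ] gap 0.996 q [-1.16  0.62 -0.01  1.42  0.01  1.1  -0.04] F [-0.5  0.   0.9]
```

Call:
{"method": "servo_tool", "body": {
  "steps": [
    [8,0,0,0,-38,-28,1],
    [16,0,0,0,-76,-56,1],
    [24,0,0,0,-114,-86,1],
    [32,0,0,0,-152,-116,1],
    [40,0,0,0,-190,-146,1]
  ]
}}

```text
time_s: 0.6
tcp_pos: [0.3846, 0.3754, 0.231]
ee_rot: [-0.152, 0.691, 0.152, 0.69]
wrist_force: [0.9, 0.5, 0.2]
finger_gap: 1.002
```

Run:
```python
from h import *
go((.5,.15,.22),-1,0,-1); go((.453,-.277,.20),-1,0,-1)
```

```text
flip -1 rot [115.8  -0.    0. ] shift [  11.1 -253.    10.1] t 0.6 p [0.385 0.375 0.231] gap 1.002 q [-0.94  0.44  0.19  1.76 -0.1   0.95 -0.28] F [0.9 0.5 0.2]
flip -1 rot [115.8  -0.    0. ] shift [  31.3 -620.8 -211.8] t 0.6 p [0.385 0.375 0.231] gap 1.002 q [-0.94  0.44  0.19  1.76 -0.1   0.95 -0.28] F [0.9 0.5 0.2]
```

Call:
{"method": "servo_tool", "body": {
  "steps": [
    [8,0,0,2,-50,2,1],
    [16,0,0,4,-100,4,1],
    [24,0,0,6,-150,6,1],
    [32,0,0,8,-200,8,1],
    [40,0,0,10,-250,0,1]
  ]
}}

```text
time_s: 1.1
tcp_pos: [0.4914, 0.1506, 0.2211]
ee_rot: [0.093, 0.701, -0.093, 0.701]
wrist_force: [1.1, -0.3, -0.2]
finger_gap: 1.0
```

Run:
```python
from h import *
go((.453,-.277,.20),-1,0,-1)
```

```text
flip -1 rot [75.8  0.  -0.1] shift [  21.1 -422.7   74.7] t 1.1 p [0.491 0.151 0.221] gap 1.0 q [-0.62  0.44  0.4   1.84 -0.21  0.91 -0.38] F [ 1.1 -0.3 -0.2]
```

Call:
{"method": "servo_tool", "body": {
  "steps": [
    [8,0,0,4,-44,8,1],
    [16,0,0,8,-88,16,1],
    [24,0,0,12,-132,24,1],
    [32,0,0,16,-176,32,1],
    [40,0,0,20,-220,38,1]
  ]
}}

```text
time_s: 1.6
tcp_pos: [0.4701, -0.0718, 0.2011]
ee_rot: [0.327, 0.627, -0.327, 0.627]
wrist_force: [0.3, 0.1, -0.1]
finger_gap: 1.006
```

Run:
```python
from h import *
go((.453,-.277,.20),-1,0,-1)
```

```text
flip -1 rot [35.8 -0.  -0. ] shift [   1.1 -131.3  158.6] t 1.6 p [ 0.47  -0.072  0.201] gap 1.006 q [-0.32  0.44  0.61  1.96 -0.33  0.84 -0.5 ] F [ 0.3  0.1 -0.1]
```

Call:
{"method": "servo_tool", "body": {
  "steps": [
    [8,0,0,0,-29,34,1],
    [16,0,0,0,-58,68,1],
    [24,0,0,0,-87,102,1],
    [32,0,0,0,-116,136,1],
    [35.8,0,0,1,-131,158,1]
  ]
}}

```text
time_s: 2.1
tcp_pos: [0.4527, -0.2789, 0.2006]
ee_rot: [-0.504, -0.495, 0.506, -0.495]
wrist_force: [0.7, 0.1, -0.4]
finger_gap: 1.001
```

Run:
```python
from h import *
go((.453,-.277,.021),-1,0,-1)
for n in ("top","side"):
    p,d=cams.camera(n); u0,u1,v0,v1=dict(top=(300,460,130,260),side=(240,400,130,270))[n]
    cv2.imwrite(f"pics/{n}1.png",cv2.resize(p[v0:v1,u0:u1,::-1],None,fx=4,fy=4,interpolation=cv2.INTER_CUBIC))
```

```text
flip -1 rot [-0.1  0.1  0. ] shift [179.6   0.4  -2.3] t 2.1 p [ 0.453 -0.279  0.201] gap 1.001 q [ 0.02  0.56  0.76  1.82 -0.47  0.94 -0.6 ] F [ 0.7  0.1 -0.4]
```

View pics/top1.png

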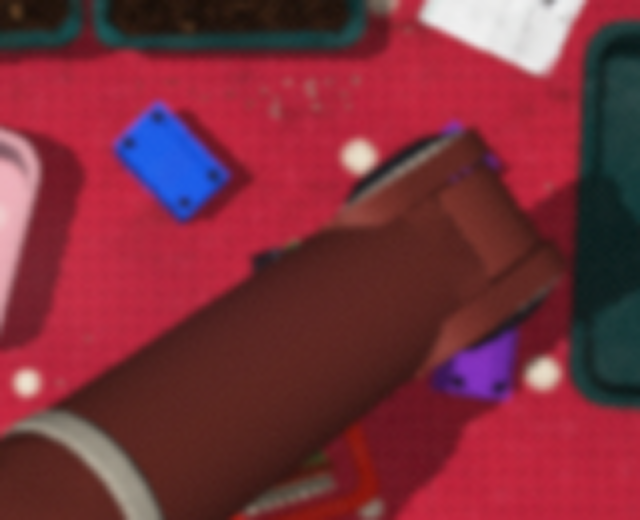

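View pics/side1.png

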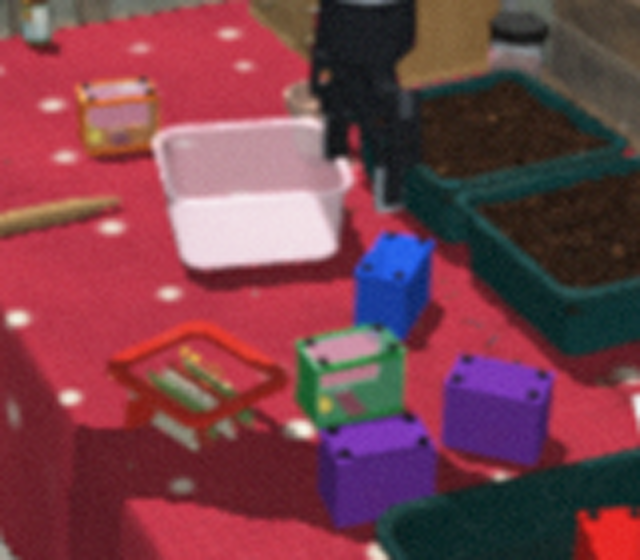

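Call:
{"method": "servo_tool", "body": {
  "steps": [
    [0,0,0,28,0,-2,1],
    [0,0,0,56,0,-2,1],
    [0,0,0,84,0,-2,1],
    [0,0,0,108,0,-2,1],
    [0,0,0,120,0,-2,1]
  ]
}}

```text
time_s: 2.7
tcp_pos: [0.4537, -0.2704, 0.0781]
ee_rot: [0.502, 0.499, -0.502, 0.496]
wrist_force: [0.3, 1.1, 0.1]
finger_gap: 0.997
```

Run:
```python
from h import *
go((.453,-.277,.021),-1,0,-1)
for n in ("side",):
    p,d=cams.camera(n); u0,u1,v0,v1=dict(top=(300,460,130,260),side=(280,400,170,270))[n]
    cv2.imwrite(f"pics/{n}2.png",cv2.resize(p[v0:v1,u0:u1,::-1],None,fx=6,fy=6,interpolation=cv2.INTER_CUBIC))
```

```text
flip -1 rot [ 0.5 -0.2  0.2] shift [57.1 -0.5  6.8] t 2.7 p [ 0.454 -0.27   0.078] gap 0.997 q [ 0.12  0.72  0.6   1.94 -0.63  0.68 -0.46] F [0.3 1.1 0.1]
```

View pics/side2.png

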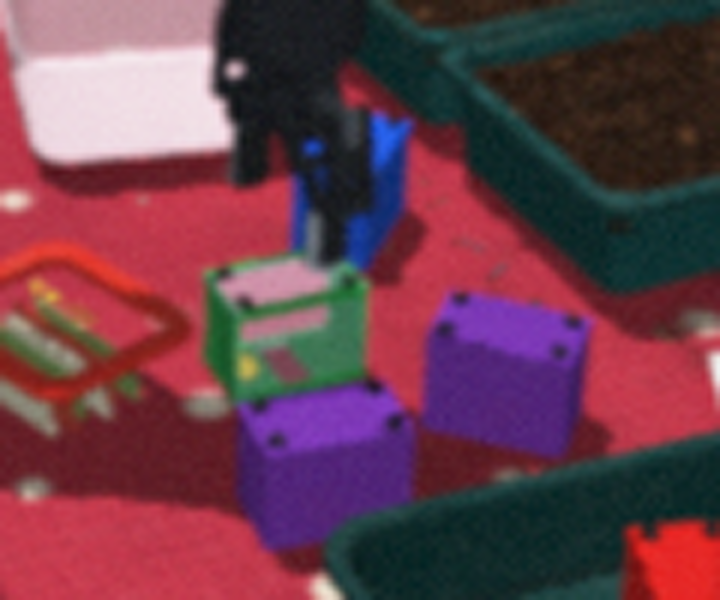

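Run:
```python
from h import *
go((.453,-.277,.021),-1,0,-1)
c=cams.calibration("side");T=np.linalg.inv(c["cam_to_world"])
pts=np.array([[.454,-.27,.078],[.454,-.227,.091],[.454,-.313,.091],[.453,-.277,.06],[.492,-.3,.06]])
print(((cv2.projectPoints(pts,cv2.Rodrigues(T[:3,:3])[0],T[:3,3],c["K"],c["distortion"])[0].reshape(-1,2)-[280,170])*6).round())
p,d=cams.camera("side");P=cloud("side",d)
hsv=cv2.cvtColor(p,cv2.COLOR_RGB2HSV)
for z0,z1 in((.07,.09),(.09,.11),(.11,.14),(.14,.2)):
  m=(P[...,2]>z0)&(P[...,2]<z1)&(abs(P[...,0]-.454)<.1)&(P[...,1]>-.38)&(P[...,1]<-.13)&(hsv[...,2]<130)
  q=P[m];print(z0,len(q),np.percentile(q,[2,50,98],axis=0).round(3) if len(q) else 0)
```

```text
flip -1 rot [ 0.5 -0.2  0.3] shift [56.4  0.1  6.8] t 2.75 p [ 0.453 -0.27   0.077] gap 1.006 q [ 0.12  0.72  0.6   1.94 -0.63  0.68 -0.46] F [-0.6  1.3 -1.3]
[[283. 243.]
 [249. 185.]
 [321. 261.]
 [287. 277.]
 [370. 282.]]
0.07 0 0
0.09 60 [[ 0.44  -0.329  0.091]
 [ 0.449 -0.23   0.102]
 [ 0.463 -0.224  0.109]]
0.11 87 [[ 0.439 -0.341  0.111]
 [ 0.449 -0.233  0.122]
 [ 0.464 -0.22   0.139]]
0.14 390 [[ 0.433 -0.345  0.141]
 [ 0.442 -0.31   0.171]
 [ 0.462 -0.208  0.196]]
```

Call:
{"method": "servo_tool", "body": {
  "steps": [
    [0.3,0,0,10,0,7,1],
    [0.3,0,0,24,0,7,1],
    [0.3,0,0,38,0,7,1],
    [0.3,0,0,50,0,7,1],
    [0.3,0,0,56,0,7,1]
  ]
}}

```text
time_s: 3.3
tcp_pos: [0.4537, -0.2793, 0.0228]
ee_rot: [-0.504, -0.497, 0.504, -0.495]
wrist_force: [-0.6, 0.6, 0.1]
finger_gap: 0.998
```

Run:
```python
from h import *
go((.453,-.277,.021),-1,0,-1)
```

```text
flip -1 rot [ 0.  -0.1  0.1] shift [ 1.8 -0.7 -2.3] t 3.3 p [ 0.454 -0.279  0.023] gap 0.998 q [ 0.19  0.8   0.52  1.96 -0.72  0.57 -0.39] F [-0.6  0.6  0.1]
```

Call:
{"method": "servo_tool", "body": {
  "steps": [
    [0,0,0,1,0,-2,0.4],
    [0,0,0,1,0,-2,0.2],
    [0,0,0,1,0,-2,0],
    [0,0,0,1,0,-2,-0.3],
    [0,0,0,1,0,-2,-0.6]
  ],
  "grip_force": 50
}}

```text
time_s: 3.8
tcp_pos: [0.4547, -0.2778, 0.0239]
ee_rot: [0.504, 0.496, -0.504, 0.496]
wrist_force: [0.5, 1.2, 1.5]
finger_gap: 0.531
```

Call:
{"method": "servo_tool", "body": {
  "steps": [
    [0,0,0,0,0,0,-1],
    [0,0,0,0,0,0,-1],
    [0,0,0,0,0,0,-1],
    [0,0,0,0,0,0,-1],
    [0,0,0,0,0,0,-1]
  ]
}}

```text
time_s: 4.3
tcp_pos: [0.4547, -0.2779, 0.0239]
ee_rot: [0.504, 0.496, -0.504, 0.496]
wrist_force: [0.5, 1.7, 6.0]
finger_gap: 0.527
```

Call:
{"method": "servo_tool", "body": {
  "steps": [
    [0,0,0,-4,0,0,-1],
    [0,0,0,-12,0,0,-1],
    [0,0,0,-24,0,0,-1],
    [0,0,0,-38,0,0,-1],
    [0,0,0,-54,0,0,-1]
  ]
}}

```text
time_s: 4.8
tcp_pos: [0.4542, -0.278, 0.0786]
ee_rot: [-0.504, -0.496, 0.504, -0.496]
wrist_force: [0.2, 0.8, -2.0]
finger_gap: 0.534
```

Call:
{"method": "servo_tool", "body": {
  "steps": [
    [0,0,0,-18,0,0,-1],
    [0,0,0,-36,0,0,-1],
    [0,0,0,-52,0,0,-1],
    [0,0,0,-64,0,0,-1],
    [0,0,0,-70,0,0,-1]
  ]
}}

```text
time_s: 5.3
tcp_pos: [0.4547, -0.2783, 0.1491]
ee_rot: [0.504, 0.495, -0.504, 0.497]
wrist_force: [0.5, 0.4, -2.5]
finger_gap: 0.533
```

Run:
```python
from h import *
go((.502,.032,.145),-1,0,-1)
for n in ("side",):
    p,d=cams.camera(n); u0,u1,v0,v1=dict(top=(300,460,130,260),side=(260,400,130,250))[n]
    cv2.imwrite(f"pics/{n}3.png",cv2.resize(p[v0:v1,u0:u1,::-1],None,fx=5,fy=5,interpolation=cv2.INTER_CUBIC))
```

```text
flip -1 rot [ 0.   0.1 -0.1] shift [   3.8   42.1 -311.1] t 5.3 p [ 0.455 -0.278  0.149] gap 0.533 q [ 0.06  0.63  0.7   1.88 -0.54  0.83 -0.54] F [ 0.5  0.4 -2.5]
```

View pics/side3.png

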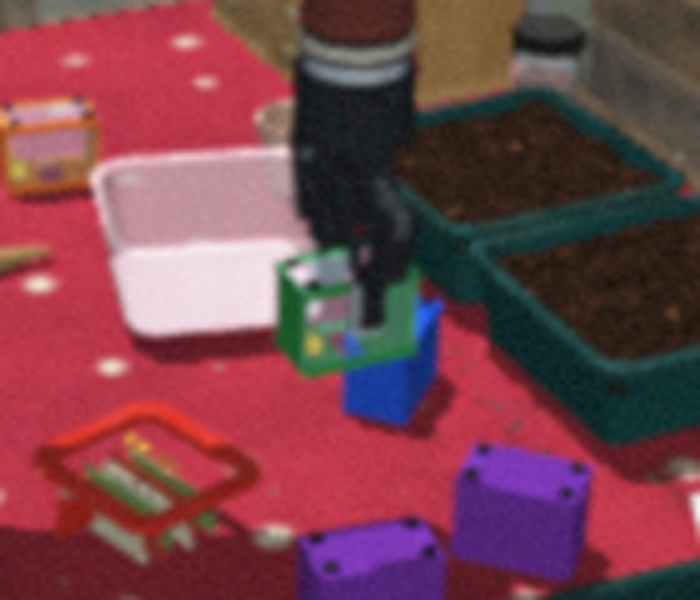

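Call:
{"method": "servo_tool", "body": {
  "steps": [
    [0,0,0,0,1,-5,-1],
    [0,0,0,0,2,-16,-1],
    [0,0,0,0,4,-32,-1],
    [0,0,0,0,7,-54,-1],
    [0,0,0,0,11,-79,-1]
  ]
}}

```text
time_s: 5.85
tcp_pos: [0.4661, -0.1976, 0.1465]
ee_rot: [-0.504, -0.496, 0.505, -0.495]
wrist_force: [0.1, 0.8, -1.8]
finger_gap: 0.533
```

Call:
{"method": "servo_tool", "body": {
  "steps": [
    [0,0,0,0,3,-26,-1],
    [0,0,0,0,7,-54,-1],
    [0,0,0,0,11,-82,-1],
    [0,0,0,0,14,-108,-1],
    [0,0,0,0,17,-133,-1]
  ]
}}

```text
time_s: 6.35
tcp_pos: [0.4852, -0.0637, 0.1465]
ee_rot: [-0.503, -0.497, 0.504, -0.495]
wrist_force: [0.2, 0.7, -2.3]
finger_gap: 0.533
```

Run:
```python
from h import *
go((.502,.032,.145),-1,0,-1)
```

```text
flip -1 rot [ 0.1 -0.1  0.1] shift [  1.5  15.4 -95.9] t 6.35 p [ 0.485 -0.064  0.146] gap 0.533 q [-0.4   0.58  0.74  1.99 -0.56  0.78 -0.91] F [ 0.2  0.7 -2.3]
```

Call:
{"method": "servo_tool", "body": {
  "steps": [
    [0,0,0,0,4,-25,-1],
    [0,0,0,0,8,-49,-1],
    [0,0,0,0,11,-70,-1],
    [0,0,0,0,14,-86,-1],
    [0,0,0,0,15,-96,-1]
  ]
}}

```text
time_s: 6.85
tcp_pos: [0.5018, 0.0322, 0.1464]
ee_rot: [-0.503, -0.497, 0.504, -0.496]
wrist_force: [0.4, 0.8, -2.1]
finger_gap: 0.533
```

Call:
{"method": "servo_tool", "body": {
  "steps": [
    [0,0,0,0,0,0,-1],
    [0,0,0,0,0,0,-1],
    [0,0,0,0,0,0,-1],
    [0,0,0,0,0,0,-1],
    [0,0,0,0,0,0,-1]
  ]
}}

```text
time_s: 7.35
tcp_pos: [0.5024, 0.0285, 0.1475]
ee_rot: [-0.504, -0.495, 0.505, -0.496]
wrist_force: [-0.6, -0.2, -1.4]
finger_gap: 0.535
```

Run:
```python
from h import *
go((.502,.032,.145),-1,0,-1);go((.502,.032,.145),-1,30,-1)
for n in ("side",):
    p,d=cams.camera(n); u0,u1,v0,v1=dict(top=(300,460,130,260),side=(250,390,100,220))[n]
    cv2.imwrite(f"pics/{n}4.png",cv2.resize(p[v0:v1,u0:u1,::-1],None,fx=5,fy=5,interpolation=cv2.INTER_CUBIC))
```

```text
flip -1 rot [-0.  0. -0.] shift [ 2.5 -0.4 -3.5] t 7.35 p [0.502 0.029 0.147] gap 0.535 q [-0.59  0.61  0.76  1.96 -0.57  0.8  -1.1 ] F [-0.6 -0.2 -1.4]
flip -1 rot [ -0.  -0. -30.] shift [ 2.5 -0.4 -3.5] t 7.35 p [0.502 0.029 0.147] gap 0.535 q [-0.59  0.61  0.76  1.96 -0.57  0.8  -1.1 ] F [-0.6 -0.2 -1.4]
```

View pics/side4.png

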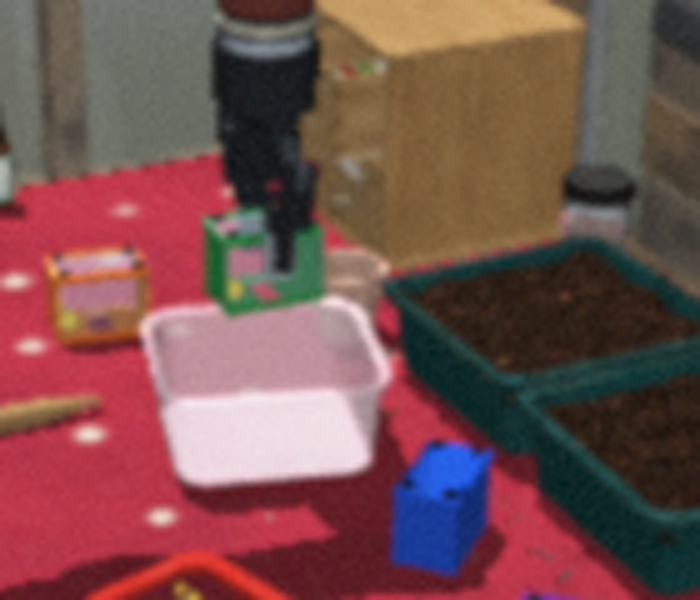

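Call:
{"method": "servo_tool", "body": {
  "steps": [
    [0,0,-4,0,0,-3,-1],
    [0,0,-10,0,0,-3,-1],
    [0,0,-17,0,0,-3,-1],
    [0,0,-24,0,0,-3,-1],
    [0,0,-30,0,0,-3,-1]
  ]
}}

```text
time_s: 7.9
tcp_pos: [0.5036, 0.0322, 0.1473]
ee_rot: [-0.358, -0.61, 0.616, -0.348]
wrist_force: [-0.4, 0.3, -1.9]
finger_gap: 0.529
```

Call:
{"method": "servo_tool", "body": {
  "steps": [
    [0,0,0,0,0,0,-1],
    [0,0,0,0,0,0,-1],
    [0,0,0,0,0,0,-1],
    [0,0,0,0,0,0,-1],
    [0,0,0,0,0,0,-1]
  ]
}}

```text
time_s: 8.4
tcp_pos: [0.5022, 0.0325, 0.1482]
ee_rot: [-0.359, -0.609, 0.615, -0.349]
wrist_force: [0.4, 0.1, -1.5]
finger_gap: 0.534
```

```bash
cat > look.py <<'E'
from h import *
import sys
p,d=cams.camera("side"); u0,u1,v0,v1=(250,390,100,220)
cv2.imwrite(f"pics/{sys.argv[1]}.png",cv2.resize(p[v0:v1,u0:u1,::-1],None,fx=5,fy=5,interpolation=cv2.INTER_CUBIC))
hsv=cv2.cvtColor(p,cv2.COLOR_RGB2HSV);m=cv2.inRange(hsv,(22,110,110),(34,255,255));P=cloud("side",d)
k,l,st,ce=cv2.connectedComponentsWithStats(m[v0:v1,u0:u1])
for i in range(1,k):
    if st[i,4]>3: print("yellow",st[i,4],ce[i]*5,np.median(P[v0:v1,u0:u1][l==i],axis=0).round(3))
go((.502,.032,.145),-1,0,-1)
E
python3 look.py r1
```

```text
yellow 4 [ 67.5 317.5] [0.422 0.245 0.02 ]
flip -1 rot [ 0.1 -0.  29.9] shift [2.8 1.3 0.6] t 8.45 p [0.502 0.033 0.148] gap 0.535 q [-0.46  0.86  0.72  1.55 -0.43  1.46 -1.21] F [ 0.1 -0.3 -2.4]
```

View pics/r1.png

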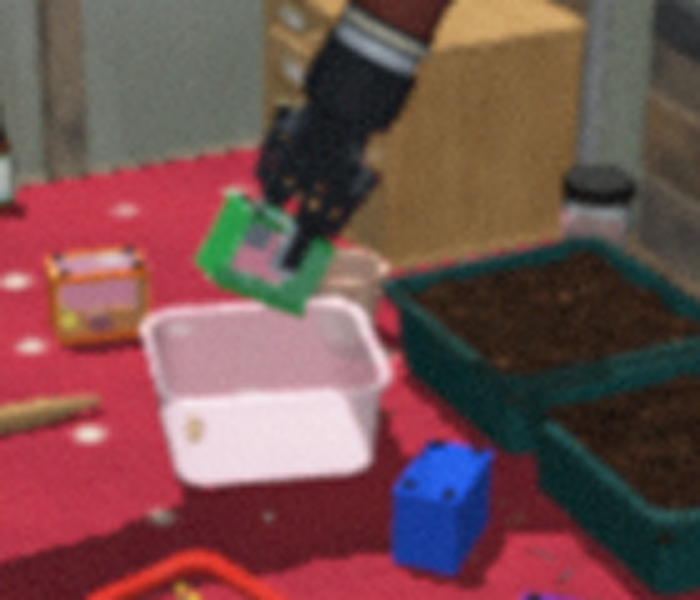

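Call:
{"method": "servo_tool", "body": {
  "steps": [
    [0,0,7,0,0,0,-1],
    [0,0,14,0,0,0,-1],
    [0,0,21,0,0,0,-1],
    [0,0,27,0,0,0,-1],
    [0,0,29.9,0,0,0,-1]
  ]
}}

```text
time_s: 8.95
tcp_pos: [0.5003, 0.0325, 0.1482]
ee_rot: [0.505, 0.496, -0.504, 0.495]
wrist_force: [-0.1, 0.8, -1.7]
finger_gap: 0.533
```

Run:
```python
from h import *
print(plane("side",[[250+195/5,100+430/5]],.009))
go((.45,-.157,.147),-1,0,-1)
p,d=cams.camera("top"); u0,u1,v0,v1=(230,430,130,260)
cv2.imwrite("pics/t5.png",cv2.resize(p[v0:v1,u0:u1,::-1],None,fx=4,fy=4,interpolation=cv2.INTER_CUBIC))
```

```text
[[0.45134852 0.04507467 0.009     ]]
flip -1 rot [ 0.  -0.1  0. ] shift [  0.9 -47.  190.3] t 8.95 p [0.5   0.032 0.148] gap 0.533 q [-0.6   0.6   0.76  1.96 -0.57  0.8  -1.1 ] F [-0.1  0.8 -1.7]
```

View pics/t5.png

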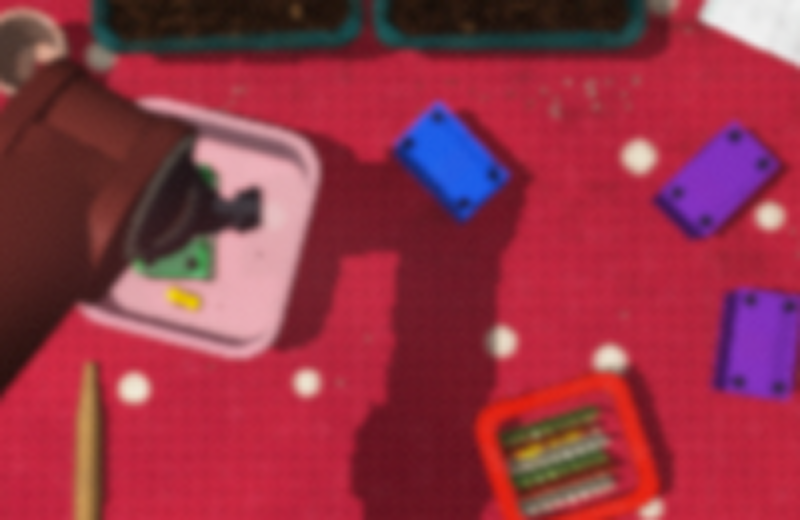

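Call:
{"method": "servo_tool", "body": {
  "steps": [
    [0,0,0,0,-4,16,-1],
    [0,0,0,0,-12,46,-1],
    [0,0,0,0,-20,80,-1],
    [0,0,0,0,-29,116,-1],
    [0,0,0,0,-38,150,-1]
  ]
}}

```text
time_s: 9.5
tcp_pos: [0.4617, -0.1184, 0.1478]
ee_rot: [-0.504, -0.496, 0.505, -0.495]
wrist_force: [0.5, 0.6, -1.9]
finger_gap: 0.531
```

Call:
{"method": "servo_tool", "body": {
  "steps": [
    [0,0,0,0,-4,20,-1],
    [0,0,0,0,-8,34,-1],
    [0,0,0,0,-9,40,-1],
    [0,0,0,0,-9,40,-1],
    [0,0,0,0,-9,40,-1]
  ]
}}

```text
time_s: 10.0
tcp_pos: [0.4527, -0.1558, 0.1473]
ee_rot: [-0.504, -0.497, 0.504, -0.495]
wrist_force: [0.6, 0.0, -0.6]
finger_gap: 0.533
```

Run:
```python
from h import *
go((.45,-.157,.025),-1,0,-1)
```

```text
flip -1 rot [ 0.1 -0.1  0.1] shift [122.3  -2.4   1.4] t 10.0 p [ 0.453 -0.156  0.147] gap 0.533 q [-0.2   0.56  0.73  2.02 -0.54  0.76 -0.72] F [ 0.6  0.  -0.6]
```

Call:
{"method": "servo_tool", "body": {
  "steps": [
    [0,0,0,14,-2,0,-1],
    [0,0,0,42,-2,0,-1],
    [0,0,0,70,-2,0,-1],
    [0,0,0,94,-2,0,-1],
    [0,0,0,108,-2,0,-1]
  ]
}}

```text
time_s: 10.5
tcp_pos: [0.45, -0.1548, 0.0376]
ee_rot: [-0.503, -0.498, 0.504, -0.495]
wrist_force: [0.0, 0.7, -0.9]
finger_gap: 0.532
```

Run:
```python
from h import *
go((.45,-.157,.024),-1,0,-1)
```

```text
flip -1 rot [ 0.2 -0.1  0.2] shift [13.6  0.1  2.2] t 10.5 p [ 0.45  -0.155  0.038] gap 0.532 q [-0.05  0.73  0.52  2.11 -0.75  0.5  -0.55] F [ 0.   0.7 -0.9]
```

Call:
{"method": "servo_tool", "body": {
  "steps": [
    [0,0,0,5,0,0,-1],
    [0,0,0,9,0,0,-1],
    [0,0,0,12,0,0,-1],
    [0,0,0,13,0,0,-1],
    [0,0,0,13,0,0,-1]
  ]
}}

```text
time_s: 11.0
tcp_pos: [0.4505, -0.1568, 0.0268]
ee_rot: [-0.504, -0.496, 0.504, -0.496]
wrist_force: [-0.3, 0.1, -1.9]
finger_gap: 0.533
```

Call:
{"method": "servo_tool", "body": {
  "steps": [
    [0,0,0,1,0,0,-1],
    [0,0,0,2,0,0,-1],
    [0,0,0,3,0,0,-1],
    [0,0,0,3,0,0,-1],
    [0,0,0,3,0,0,-1]
  ]
}}

```text
time_s: 11.5
tcp_pos: [0.4502, -0.1569, 0.0239]
ee_rot: [-0.504, -0.496, 0.504, -0.495]
wrist_force: [-0.3, 0.8, 4.4]
finger_gap: 0.533
```

Contact felt (4.4 N upward, same height as at the pick). Releasing.

Call:
{"method": "servo_tool", "body": {
  "steps": [
    [0,0,0,0,0,0,0.2],
    [0,0,0,0,0,0,0.4],
    [0,0,0,0,0,0,0.7],
    [0,0,0,0,0,0,0.9],
    [0,0,0,0,0,0,0.9]
  ]
}}

```text
time_s: 12.0
tcp_pos: [0.4501, -0.1568, 0.0234]
ee_rot: [-0.504, -0.496, 0.505, -0.495]
wrist_force: [-1.0, 0.0, 0.7]
finger_gap: 0.95
```

Call:
{"method": "servo_tool", "body": {
  "steps": [
    [0,0,0,0,0,0,0.9],
    [0,0,0,0,0,0,0.9],
    [0,0,0,-4,0,0,0.9],
    [0,0,0,-14,0,0,0.9],
    [0,0,0,-30,0,0,0.9]
  ]
}}

```text
time_s: 12.5
tcp_pos: [0.4497, -0.1567, 0.0538]
ee_rot: [-0.504, -0.497, 0.505, -0.495]
wrist_force: [-0.0, -0.5, 0.3]
finger_gap: 0.949
```

Call:
{"method": "servo_tool", "body": {
  "steps": [
    [0,0,0,-25,0,0,0.9],
    [0,0,0,-60,0,0,0.9],
    [0,0,0,-100,0,0,0.9],
    [0,0,0,-140,0,0,0.9],
    [0,0,0,-160,0,0,0.9]
  ]
}}

```text
time_s: 13.0
tcp_pos: [0.4513, -0.1579, 0.2173]
ee_rot: [0.505, 0.494, -0.504, 0.497]
wrist_force: [0.3, -0.2, 0.8]
finger_gap: 0.949
```

Call:
{"method": "servo_tool", "body": {
  "steps": [
    [0,0,0,0,0,50,0.9],
    [0,0,0,0,0,100,0.9],
    [0,0,0,0,0,150,0.9],
    [0,0,0,0,0,200,0.9],
    [0,0,0,0,0,220,0.9]
  ]
}}

```text
time_s: 13.5
tcp_pos: [0.4442, -0.3826, 0.2149]
ee_rot: [-0.504, -0.493, 0.508, -0.495]
wrist_force: [-0.7, -0.7, -0.1]
finger_gap: 0.956
```

Run:
```python
from h import *
for n in ("top","side"):
    p,d=cams.camera(n); P=cloud(n,d)
    u0,u1,v0,v1=dict(top=(190,390,120,260),side=(230,390,120,240))[n]
    cv2.imwrite(f"pics/{n}9.png",cv2.resize(p[v0:v1,u0:u1,::-1],None,fx=4,fy=4,interpolation=cv2.INTER_CUBIC))
    for name,(x0,x1,y0,y1),(z0,z1) in [("green",(.38,.51,-.2,-.11),(.05,.09)),("tub",(.38,.63,-.09,.16),(.068,.09)),("orange",(.38,.53,.2,.31),(.05,.072))]:
        m=(P[...,0]>x0)&(P[...,0]<x1)&(P[...,1]>y0)&(P[...,1]<y1)&(P[...,2]>z0)&(P[...,2]<z1)
        q=P[m]
        if len(q)>20: r=cv2.minAreaRect((q[:,:2]*1000).astype(np.float32)); print(n,name,len(q),[np.round(a,1) for a in r],"z",np.percentile(q[:,2],[5,50,95]).round(4))
    hsv=cv2.cvtColor(p,cv2.COLOR_RGB2HSV); m=cv2.inRange(hsv,(22,110,110),(34,255,255))>0
    m&=(abs(P[...,0]-.5)<.09)&(abs(P[...,1]-.03)<.09)
    if m.any(): print(n,"peg",m.sum(),P[m].mean(0).round(3))
go((.45,-.157,.024),-1,0,-1)
```

```text
top green 425 [array([ 448. , -157.7]), array([48.6, 76.2]), np.float64(89.8)] z [0.0558 0.0601 0.0639]
top tub 561 [array([503. ,  31.7]), array([160.1, 175. ]), np.float64(75.0)] z [0.0707 0.0761 0.08  ]
top orange 412 [array([454. , 259.4]), array([49.3, 77.2]), np.float64(80.5)] z [0.0554 0.0594 0.0638]
top peg 16 [0.451 0.048 0.016]
side green 219 [array([ 456.7, -159.2]), array([ 55.7, 100.8]), np.float64(87.4)] z [0.0522 0.0589 0.0627]
side tub 285 [array([500.2,  31.4]), array([168.6, 174.8]), np.float64(74.4)] z [0.0689 0.0748 0.0787]
side orange 134 [array([450., 256.]), array([62.7, 80.8]), np.float64(85.0)] z [0.0513 0.0589 0.0635]
flip -1 rot [-0.3  0.2  0.1] shift [ 189.5    0.8 -224.9] t 13.6 p [ 0.444 -0.381  0.214] gap 0.948 q [ 0.22  0.63  0.76  1.66 -0.48  1.05 -0.47] F [ 0.2  1.3 -0. ]
```

View pics/top9.png

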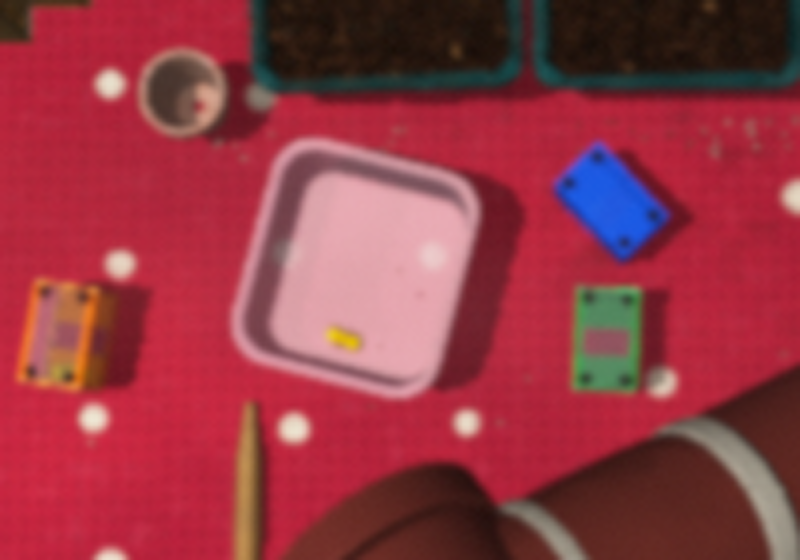

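View pics/side9.png

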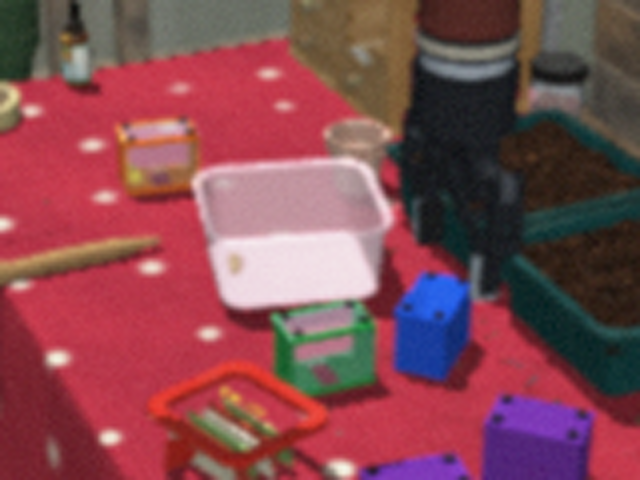

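The pictures show the peg lying in the tub (top crop 345,338). The green box stands level and empty (605,338), the orange box is unmoved, and the gripper is clear.

```bash
python3 -c "
from bench import robot
print(robot.close_job())"
```

```text
the job is handed in; nothing more can be done
None
```

I gripped the green box from above and carried it level over the pink tub. One 30 degree rock dropped the peg through the slot into the tub. I then stood the box slot side down beside the tub, let go, moved the arm clear and handed the job in at about 13.6 s. The hand-in reports no verdict.

**Last checks:**
- **Peg:** the top camera puts it at about (0.451, 0.048), height 0.016 m, inside the tub.
- **Green box:** it stands at about (0.449, -0.158) with its top at 0.060 m, roughly 0.20 m from the tub's centre.
- **Tub and orange box:** neither moved by more than 1 mm in the top view.

**Disagreements:**
- **Camera views:** the side camera places things a few millimetres off the top camera. Its final outline of the green box came out too large, at 101 x 56 mm instead of 78 x 46 mm, probably because it caught part of the blue box. I relied on the top view for that.
- **Tool position:** it was up to 7 mm off the commanded y on the way down to the box. I corrected this before gripping.

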